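# Clamp a motor in the bench fixture

### The job

Load the motor into the clamping fixture: stand it upright on the fixture's bed between the open jaw and the V-shaped stop and let go of it. Then slide the jaw along its track, by the black handle under the lamp rail, until you feel that the motor is fully home in the V with the jaw snug against it; close it gently, let go, and leave the two castings and the end cover where they are.

Things in the scene. Friction and masses are not known exactly. Their poses are not given: they have to be found in the camera images.
- motor: the motor to be clamped: the slim, tall one among the round aluminium parts standing on the table, an upright closed cylinder 64 mm in diameter and 112 mm tall with a dark band at each end and a dark boss 28 mm in diameter and 10 mm high on top; about 0.6 kg (hidden, 0.4 to 0.8). Origin: centre of its underside, z along its axis
- fixture: clamping fixture fixed to the table: dark steel bed 130 mm (x) by 360 mm (y), 20 mm high, with a straight track along y in its middle (x 0). The black handle, jaw and V stop all stand on this middle line, under a lamp rail. Origin: centre of the bed's underside, on the table; z up, the robot is on its -x side
- rail (a point): middle of the lower front edge of the aluminium lamp rail over the track (fixture x -20, 268 mm above the table). The rail runs 540 mm along y, is 35 mm wide (along +x from here), its top at 310 mm; 35 mm square posts stand under it at fixture y +-250 mm. It blocks a vertical tool: reach in under it from the robot's side with the tool tilted about 35 degrees
- seat (a point): point on the bed's top (20 mm above the table, fixture x 0, y +60 mm) where the centre of the motor's underside lies when it is fully home in the V; axes as the fixture's. The V-shaped stop is two upright aluminium cheeks at 45 degrees, 45 mm high above the bed, open to -y (the jaw), their tips 14 mm past this point in y: stand the motor about 30 mm short of it to clear them
- jaw (a joint): position of the sliding jaw along the track in m: 0 is fully back (fixture -y), it grows towards the V stop (+y) up to 0.12; 0.095 is snug on a motor that is fully home. It starts open, at 0 to 0.035. Its carriage is 90 mm long, 50 mm wide and stays where it is left; moving it takes about 5 N, plus up to 8 N for the motor it pushes
- jaw_handle (a point): centre of the top end of the jaw's upright black handle: 22 mm thick along y, 30 mm wide along x, its top 123 mm above the table, free to grasp in its upper 60 mm. It slides with the jaw; axes as the fixture's
- jaw_face (a point): centre of the jaw's flat steel face (60 mm wide, 45 mm high) that pushes the motor, 44 mm above the table, 76 mm towards the V from the handle's centre line
- casting_a: bystander, leave it: squat hollow aluminium casting, 94 mm in diameter, 62 mm tall, standing on the table. Origin: centre of its underside
- casting_b: bystander, leave it: squat hollow aluminium casting, 88 mm in diameter, 55 mm tall, standing on the table. Origin: centre of its underside
- cover: bystander, leave it: flat round end cover with a hub, 92 mm in diameter, 28 mm tall, lying on the table. Origin: centre of its underside
There are look-alikes about, which are no part of the job. What is shaped like the motor but purple is not meant.

How it is judged:
On the way:
1. the motor stands released on the fixture's bed between the jaw and the V, the jaw still open (below 0.08 m) (angle between motor's own z axis and vertical below 0.06 rad and z of motor in the frame of seat between -0.004 and 0.004 m and contact force between motor and the fingers below 0.1 N and horizontal distance between motor and seat below 0.09 m and value of joint jaw below 0.08 m), for 0.2 s.
At the end, for the whole second after the job is handed in: the motor stands upright (within 0.06 rad) on the bed, its axis within 4 mm of its seat in the V, and the jaw has been slid up to it with less than 3 mm between them (jaw at 0.091 m or more); all is at rest and released (angle between motor's own z axis and vertical below 0.06 rad and z of motor in the frame of seat between -0.004 and 0.004 m and contact force between each of motor, fixture and the fingers below 0.1 N and horizontal distance between motor and seat below 0.004 m and horizontal distance between motor and jaw_face below 0.035 m and value of joint jaw above 0.091 m and linear speed of motor below 0.02 m/s and velocity of joint jaw between -0.01 and 0.01 m/s); the robot touches nothing.
It fails at once if the motor is tipped by more than 0.5 rad (angle between motor's own z axis and vertical above 0.5 rad).
It fails at once if the closing jaw (past 0.05 m) squeezes the motor in the fixture with more than 80 N (contact force between fixture and motor above 80 N and value of joint jaw above 0.05 m).
It fails at once if casting_a is moved by more than 30 mm (distance of casting_a from where it was at the start of the episode above 0.03 m).
It fails at once if casting_b is moved by more than 30 mm (distance of casting_b from where it was at the start of the episode above 0.03 m).
It fails at once if cover is moved by more than 30 mm (distance of cover from where it was at the start of the episode above 0.03 m).
It also fails if it takes over 48 s, if anything falls off the work surface, if the arm or the gripper's body presses on something with over 40 N, if the wrist force passes 120 N, or if a joint passes its speed limit or range.

### The arm

A 6-joint arm with a two-finger parallel gripper is mounted at the origin on the work surface. World frame = base frame: x ahead of the robot, y to its left, z up, the work surface at z = 0. Lengths are in m, angles in rad, forces in N, time in s.
With the tool pointing down it reaches from about 0.35 to 0.775 m from the base axis. Payload 5.5 kg.
Tool frame: the origin (TCP) lies between the finger pads; the fingertips stand 19 mm ahead of it and the grasp point (between the pads) is the TCP; z points along the fingers, y is the line along which they close (so a half turn about z gives the same grasp; the last joint's range is limited). The gripper opens to 85 mm and grips with 20 to 120 N. Pads are 22 mm wide; open, the fingers measure 114 mm over their backs; the gripper's body (76 mm by 85 mm) begins 54 mm behind the grasp point. The pads swing forward as they close: fully open they stand 13 mm farther back than shut.
Start: joints at [-1.364, 0.313, 0.046, 1.304, 0, 1.431], TCP at [0.195, -0.541, 0.228] pointing down, gripper open.
Joint ranges: [-2.76, 2.76], [-0.86, 1.69], [-1.03, 1.26], [-2.2, 2.34], [-1.47, 1.5], [-3.14, 3.14]. Speed limits (rad/s): [2.57, 2.57, 3.14, 3.14, 3.14, 3.14].

### API

Orientations are given as a unit quaternion [w, x, y, z].
In Python, from workcell import env gives the robot as it stands.
- The arm moves only by the shell command python3 -m pendant 'ROWS' [FORCE]. ROWS is JSON, a list of rows, each an object with "travel": the shift along the tool's x, y, z scaled (see below), a list of three; "rot": the turn, a rotation vector about the tool's x, y, z scaled (see below), a list of three; "fingers": the opening, from -1 (shut) to 1 (fully open). In form: [{"travel": [dx, dy, dz], "rot": [wx, wy, wz], "fingers": fingers}, ...]. A call has 1 to 10 rows; each row is the pose to reach, as a shift and turn from the pose commanded when the call began, along the tool's axes at that moment; what a row does not reach only later rows make up. The controller multiplies each number of a shift by 0.12 m and each number of a turn by 60 degrees. A row lasts 1/10 s, in which the tool goes at most 50 mm and 8.59 degrees, less where a joint would pass 70% of its speed; a pose out of reach is approached as far as the arm can. A call with a number of a shift or a turn outside -1 to 1 is refused whole. A call with a gripper value outside its range is refused whole. The fingers move at their own pace and stop on an object; FORCE is the grip in N (left out, the last holds). Time passes only in rows, so rows that repeat a pose let the fingers close. It gives the time, the measured TCP pose, the force, the opening and the grip force at its end, in the units of the state.
- env.get_state(): the state, without advancing time (a new reading comes with each control period).
- env.read_camera(name): name is "scene" or "top"; returns (picture, depth): 400x640x3 uint8, blue, green, red; 400x640 float32, m along the optical axis (not along the pixel's ray), 0 where there is no reading.
- env.camera_model(name): a dict with "fovy" (degrees; the focal length in pixels is half the picture's height over the tangent of half this angle, whatever the lens; pixels are square), "cx", "cy" (the principal point, pixels), "rvec" (rotation vector, rad) and "tvec" (3), from world to camera coordinates, as OpenCV has them. Camera axes: x right, y down, z forward; pixel columns grow to the right and rows downward; lengths in m; the calibration is good to about 2 mm. A picture is of the moment at which its call begins. camera_model takes no time and is no camera call.
- env.hand_in(): hands the job in; it is judged then, once.
Trained networks look in the newest picture that a camera, given by its name, has taken for a name from the list of things; names that differ only in an ending like _2 or _b are one class to them, and where a whole thing is asked for, a point or a joint stands for the part that bears it (a point fixed in the world has none). Each returns a list of dicts, best first, with "conf" (0 to 1); they miss things now and then, are a little off and sometimes report something else, mostly with a low value. They report only what shows in the picture. A call takes as long as a camera call. They do not tell look-alikes from the thing itself.
- env.outline_of(camera, target): "mask" (400x640 bool, what is visible of it) and "xy" ([column, row] in pixels, amid what is visible of it).
The state is a dict: "clock": time; "joint_pos": joint angles; "qvel": joint speeds; "tau": joint torques, N m; "tcp_pos": TCP position; "orientation": TCP orientation; "wrist_force": force on the tool from outside, world axes, zero at the start; "ft_torque": the same for the moment, N m; "finger_gap": finger opening in m; "grip_force": force on a finger pad.
Only numpy, scipy, OpenCV 4.12 (cv2) and the standard library are available. Lean on these libraries where they do the work, as an engineer would, in place of code of your own. Each camera call takes 0.05 s, during which the arm holds its last target. There are 200 camera calls.

## Working session

There is one attempt and no reset: what is moved stays moved. The work goes in short steps, Python scripts to look and compute and a shell command to move; the robot and the scene stay as the last step left them, time stands still between calls to the robot, and variables do not carry over. Pictures are saved under pics/ and viewed, at most 10 in all, crops included, and the job is handed in when it is done.

```bash
ls; mkdir -p pics; cat > h.py <<'E'
import numpy as np, cv2
from scipy.spatial.transform import Rotation as R
from workcell import env
def cam(n):
    m=env.camera_model(n); f=200/np.tan(np.radians(m['fovy'])/2)
    return f,m['cx'],m['cy'],R.from_rotvec(np.ravel(m['rvec'])).as_matrix(),np.ravel(m['tvec'])
def cloud(n,d):
    f,cx,cy,r,t=cam(n); v,u=np.mgrid[:d.shape[0],:d.shape[1]]
    p=np.stack([(u-cx)/f*d,(v-cy)/f*d,d],-1)
    return (p-t)@r
def proj(n,p):
    f,cx,cy,r,t=cam(n); c=r@np.array(p)+t
    return c[:2]/c[2]*f+[cx,cy]
def rows(p,q=None):
    """tool-frame scaled travel/rot to reach world p (and R q)"""
    s=env.get_state(); w=s['orientation']; r=R.from_quat([w[1],w[2],w[3],w[0]])
    tr=r.inv().apply(np.array(p)-s['tcp_pos'])/0.12
    ro=(r.inv()*q).as_rotvec()/np.radians(60) if q is not None else np.zeros(3)
    return tr.round(3),ro.round(3)
E
python3 - <<'E'
from h import *
for n in ('scene','top'):
    im,d=env.read_camera(n); cv2.imwrite(f'pics/{n}0.png',im); np.save(n+'.npy',d); np.save(n+'im.npy',im)
    P=cloud(n,d)
    for t in ('motor','fixture','jaw_handle','casting_a','cover'):
        for o in env.outline_of(n,t)[:4]:
            q=P[o['mask']&(d>0)]
            print(n,t,round(o['conf'],2),np.round(o['xy']),np.round(np.median(q,0),3),'min',np.percentile(q,2,0).round(3),'max',np.percentile(q,98,0).round(3))
    print(env.camera_model(n))
s=env.get_state();print(s)
E
```

```text
pics
scene motor 0.74 [398. 287.] [0.511 0.29  0.086] min [0.462 0.254 0.002] max [0.524 0.312 0.121]
scene motor 0.58 [420. 252.] [0.391 0.281 0.09 ] min [0.347 0.242 0.002] max [0.404 0.302 0.121]
scene jaw_handle 0.63 [222. 238.] [ 0.655 -0.157  0.051] min [ 0.618 -0.188  0.026] max [ 0.674 -0.103  0.122]
scene casting_a 0.75 [386. 340.] [0.608 0.338 0.036] min [ 0.569  0.296 -0.   ] max [0.657 0.383 0.063]
scene casting_a 0.58 [444. 324.] [0.489 0.415 0.037] min [0.45  0.373 0.002] max [0.535 0.457 0.055]
scene cover 0.64 [262. 172.] [ 0.344 -0.329  0.018] min [ 0.326 -0.377  0.005] max [ 0.368 -0.295  0.03 ]
{'fovy': 47.1392231798432, 'cx': 318.17082032951566, 'cy': 202.1317420807781, 'rvec': array([ 1.08710853,  2.33820268, -1.08516219]), 'tvec': array([ 0.29144662, -0.1214234 ,  1.54866202])}
top motor 0.92 [240. 237.] [0.369 0.263 0.112] min [0.34  0.237 0.045] max [0.397 0.297 0.124]
top motor 0.58 [247. 197.] [0.486 0.273 0.111] min [0.459 0.248 0.009] max [0.517 0.308 0.125]
top fixture 0.95 [351. 154.] [ 0.622 -0.064  0.055] min [ 0.562 -0.32   0.003] max [0.675 0.201 0.3
[... 606 characters left out ...]
)}
{'clock': 0.6, 'joint_pos': array([-1.36358292e+00,  3.13206204e-01,  4.61298708e-02,  1.30358423e+00,
        1.73452844e-05,  1.43116723e+00]), 'qvel': array([-0.00048981, -0.00096546, -0.00076263, -0.0015863 ,  0.0012874 ,
       -0.0006245 ]), 'tau': array([-1.06591855e-03, -4.80150604e+01,  2.98664242e+01,  2.76927494e-04,
       -1.14706468e-04,  5.23002441e-06]), 'tcp_pos': array([ 0.19545317, -0.54082903,  0.22783189]), 'orientation': array([6.75488562e-05, 9.85000182e-01, 1.72553287e-01, 1.09610871e-05]), 'wrist_force': array([ 0.10591754, -0.02440136, -0.1913206 ]), 'ft_torque': array([ 0.00665249, -0.03794808, -0.04363699]), 'grip_force': 0.0, 'finger_gap': 0.08533642847926098}
```

View pics/scene0.png

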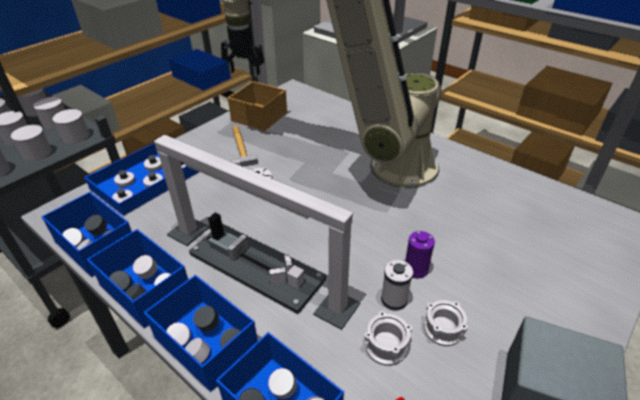

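View pics/top0.png

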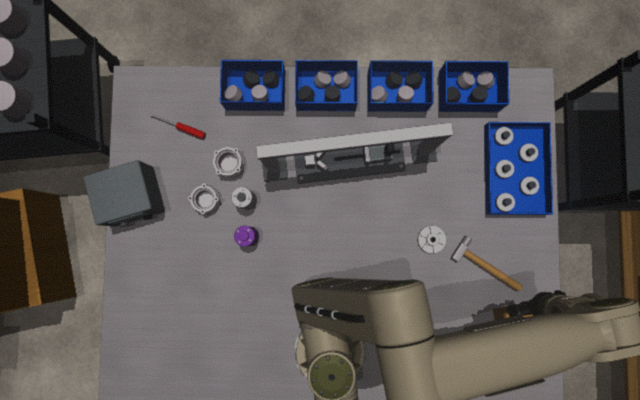

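The scene picture shows the grey motor at (397,285) and the purple look-alike at (420,252). The castings are at (386,340) and (446,322). The fixture is under the rail, with the handle at (216,225) and the V at (290,270). The top picture shows the motor at (243,197), the purple one at (245,236), and the cover at (432,239). Next I'll measure the geometry.

```bash
python3 - <<'E'
from h import *
A=[]
for n in ('scene','top'):
    d=np.load(n+'.npy'); im=np.load(n+'im.npy'); P=cloud(n,d); P[d==0]=9
    x,y,z=P[...,0],P[...,1],P[...,2]
    roi=(x>.42)&(x<.57)&(y>.2)&(y<.36)
    q=P[roi&(z>.095)&(z<.13)]; 
    c,rad=cv2.minEnclosingCircle(q[:,:2].astype(np.float32)); print(n,'motor top',len(q),np.median(q,0),c,rad, np.percentile(q[:,2],[5,50,95]))
    b=q[q[:,2]>.1165]; print(' boss',len(b),b.mean(0) if len(b) else '')
    q=P[roi&(z>.025)&(z<.105)]
    if len(q)>30:
        from scipy.optimize import least_squares
        s=least_squares(lambda a:np.hypot(q[:,0]-a[0],q[:,1]-a[1])-.032,[.487,.277],loss='soft_l1',f_scale=.003); print(' side circle',len(q),s.x)
    # rail top
    q=P[(z>.295)&(z<.325)&(x>.45)&(x<.85)&(y>-.4)&(y<.3)]
    r=cv2.minAreaRect(q[:,:2].astype(np.float32)); print(' rail',len(q),r,np.median(q[:,2]))
    c=q[:,:2].mean(0); u,s_,vt=np.linalg.svd(q[:,:2]-c,full_matrices=False); print('  axis',vt[0],c)
    # bed
    q=P[(z>.012)&(z<.027)&(x>.5)&(x<.8)&(y>-.28)&(y<.15)]
    r=cv2.minAreaRect(q[:,:2].astype(np.float32)); print(' bed',len(q),r,np.median(q[:,2]))
    q=P[(z>.095)&(z<.135)&(x>.5)&(x<.8)&(y>-.25)&(y<.08)]
    print(' handle',len(q),np.median(q,0),np.percentile(q,[3,97],axis=0))
    for i in range(0,0):pass
    x0,x1,y0,y1=(150,350,170,320) if n=='scene' else (240,460,110,200)
    cv2.imwrite(f'pics/{n}c.png',cv2.resize(im[y0:y1,x0:x1],None,fx=3.6,fy=3.6,interpolation=2))
E
```

```text
scene motor top 570 [0.50004747 0.28515266 0.11061538] (0.49171900749206543, 0.28110766410827637) 0.03472508117556572 [0.09903645 0.11061538 0.12108036]
 boss 99 [0.49258645 0.28119915 0.12013961]
 side circle 613 [0.49118823 0.28024397]
 rail 3174 ((0.6325992345809937, -0.057210326194763184), (0.038903072476387024, 0.540507435798645), 7.340921401977539) 0.3083432062966187
  axis [-0.1283955   0.99172304] [ 0.6328527 -0.0243007]
 bed 4146 ((0.6749634146690369, -0.07564450800418854), (0.2512087821960449, 0.4101402461528778), 0.39164960384368896) 0.018959055503814007
 handle 357 [ 0.79597106 -0.16997098  0.09986197] [[ 0.63925138 -0.22532076  0.09571699]
 [ 0.79968316  0.06872902  0.12296316]]
top motor top 349 [0.48884285 0.27740813 0.11264384] (0.48984023928642273, 0.2790089547634125) 0.032805971801280975 [0.10561045 0.11264384 0.12374073]
 boss 82 [0.49038927 0.27948419 0.12091791]
 side circle 107 [0.49251572 0.28035989]
 rail 2693 ((0.6299669146537781, -0.05921846628189087), (0.03818628937005997, 0.5413258671760559), 7.427206516265869) 0.3098634940950705
  axis [ 0.12857009 -0.99170042] [ 0.62880245 -0.05868079]
 bed 2404 ((0.67284095287323, -0.06676836311817169), (0.24883219599723816, 0.4245857000350952), 0.10370439291000366) 0.02007370521690184
 handle 218 [ 0.79365384 -0.1724126   0.10198545] [[ 0.6347056  -0.23697377  0.09554687]
 [ 0.79756543  0.0646356   0.12798783]]
```

View pics/scenec.png

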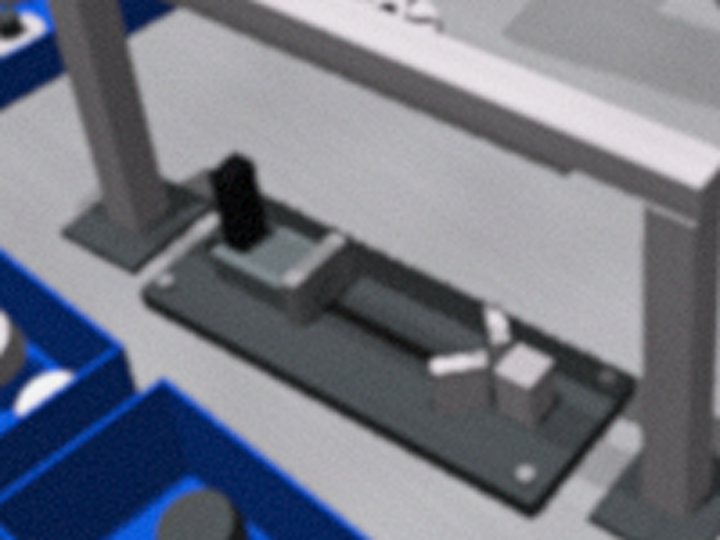

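```bash
cat >> h.py <<'E'
th=np.radians(7.38); EX=np.array([np.cos(th),np.sin(th)]); EY=np.array([-np.sin(th),np.cos(th)]); O=np.array([.6338,-.0577])
def fix(P):
    return np.concatenate([np.stack([(P[...,:2]-O)@EX,(P[...,:2]-O)@EY],-1),P[...,2:]],-1)
def wor(x,y,z): return np.r_[O+x*EX+y*EY,z]
E
python3 - <<'E'
from h import *
for n in ('scene','top'):
    d=np.load(n+'.npy'); im=np.load(n+'im.npy'); P=cloud(n,d); P[d==0]=9
    F=fix(P); x,y,z=F[...,0],F[...,1],F[...,2]
    b=F[(abs(x)<.09)&(abs(y)<.2)&(z>.012)&(z<.026)]
    print(n,'bed',np.percentile(b,[1,50,99],axis=0).round(3).tolist())
    dark=im.max(-1)<45
    b=F[(abs(x)<.04)&(abs(y)<.2)&(z>.07)&(z<.135)]
    print(' handle',len(b),np.percentile(b,[2,50,98],axis=0).round(3).tolist())
    b=F[(abs(x)<.05)&(y<-.0)&(y>-.2)&(z>.055)&(z<.075)]
    print(' face top',len(b),np.percentile(b,[2,50,98],axis=0).round(3).tolist())
    b=F[(abs(x)<.06)&(y>0.02)&(y<.17)&(z>.055)&(z<.075)]
    print(' V top',len(b),np.percentile(b,[2,50,98],axis=0).round(3).tolist())
E
```

```text
scene bed [[-0.063, -0.175, 0.013], [0.023, 0.025, 0.019], [0.066, 0.179, 0.025]]
 handle 249 [[-0.012, -0.134, 0.071], [0.007, -0.116, 0.103], [0.017, -0.112, 0.124]]
 face top 210 [[-0.025, -0.13, 0.056], [0.007, -0.057, 0.064], [0.031, -0.047, 0.073]]
 V top 307 [[-0.031, 0.08, 0.056], [0.006, 0.106, 0.063], [0.037, 0.145, 0.067]]
top bed [[-0.066, -0.178, 0.013], [-0.03, 0.015, 0.02], [0.026, 0.176, 0.026]]
 handle 118 [[-0.027, -0.135, 0.07], [-0.006, -0.118, 0.115], [0.012, 0.135, 0.129]]
 face top 97 [[-0.03, -0.128, 0.055], [-0.007, -0.058, 0.065], [0.018, -0.049, 0.073]]
 V top 155 [[-0.035, 0.079, 0.056], [-0.007, 0.118, 0.065], [0.016, 0.143, 0.073]]
```

```bash
cat >> h.py <<'E'
def ori(psi,tilt):
    t=np.radians(tilt); c,s=np.cos(t),np.sin(t)
    return R.from_euler('z',psi)*R.from_matrix(np.array([[-c,0,s],[0,1,0],[-s,0,-c]]))
def plan(wps):
    """wps: list of (pos, Rotation); prints the scaled rows from the present pose through each"""
    s=env.get_state(); w=s['orientation']; p=s['tcp_pos']; r=R.from_quat([w[1],w[2],w[3],w[0]])
    for q,o in wps:
        a=r.inv().apply(np.array(q)-p)/.12; b=(r.inv()*o).as_rotvec()/np.radians(60)
        print(a.round(2).tolist(),b.round(2).tolist(), 'BAD' if max(abs(a).max(),abs(b).max())>1 else ''); p,r=np.array(q),o
E
python3 - <<'E'
from h import *
w=[]
for i in range(1,9):
    t=i/8; az=np.radians(-70+102*t); rad=.575-.08*np.sin(np.pi*t)-(.075*t); 
    psi=-2.795+t*(.129+2.795); tilt=[0,0,0,0,0,0,0,12,35][i]
    w.append(([rad*np.cos(az),rad*np.sin(az),.228+(.07*min(1,t*3))],ori(psi,tilt)))
plan(w); print(w[-1][0])
E
```

```text
[0.99, -0.45, -0.22] [0.0, 0.0, -0.35] 
[0.97, -0.26, -0.22] [0.0, 0.0, -0.35] 
[0.92, -0.06, -0.15] [0.0, 0.0, -0.35] 
[0.86, 0.15, 0.0] [0.0, 0.0, -0.35] 
[0.77, 0.35, 0.0] [0.0, 0.0, -0.35] 
[0.66, 0.53, 0.0] [0.0, 0.0, -0.35] 
[0.55, 0.69, 0.0] [-0.04, -0.2, -0.35] 
[0.43, 0.81, -0.09] [-0.14, -0.38, -0.32] 
[np.float64(0.4240240480782129), np.float64(0.2649596321166024), 0.29800000000000004]
```

```bash
python3 -m pendant '[{"travel":[0.33,-0.15,-0.07],"rot":[0,0,-0.12],"fingers":1},{"travel":[0.66,-0.3,-0.15],"rot":[0,0,-0.23],"fingers":1},{"travel":[0.99,-0.45,-0.22],"rot":[0,0,-0.35],"fingers":1},{"travel":[0.99,-0.45,-0.22],"rot":[0,0,-0.35],"fingers":1}]'
python3 -m pendant '[{"travel":[0.33,-0.09,-0.07],"rot":[0,0,-0.12],"fingers":1},{"travel":[0.66,-0.18,-0.15],"rot":[0,0,-0.23],"fingers":1},{"travel":[0.97,-0.26,-0.22],"rot":[0,0,-0.35],"fingers":1}]'
python3 -m pendant '[{"travel":[0.31,-0.02,-0.05],"rot":[0,0,-0.12],"fingers":1},{"travel":[0.62,-0.04,-0.1],"rot":[0,0,-0.23],"fingers":1},{"travel":[0.92,-0.06,-0.15],"rot":[0,0,-0.35],"fingers":1}]'
python3 -m pendant '[{"travel":[0.29,0.05,0],"rot":[0,0,-0.12],"fingers":1},{"travel":[0.58,0.1,0],"rot":[0,0,-0.23],"fingers":1},{"travel":[0.86,0.15,0],"rot":[0,0,-0.35],"fingers":1},{"travel":[0.86,0.15,0],"rot":[0,0,-0.35],"fingers":1}]'
python3 -c "
from h import *
s=env.get_state();print(s['joint_pos'],s['wrist_force'])"
```

```text
clock: 1.0
tcp_pos: [0.2919, -0.4467, 0.256]
orientation: [0.001, 0.936, 0.353, 0.001]
wrist_force: [-0.7, -1.2, -0.1]
finger_gap: 0.0856
grip_force: 0.0
clock: 1.3
tcp_pos: [0.3567, -0.3492, 0.2809]
orientation: [0.0, 0.857, 0.515, -0.0]
wrist_force: [0.2, -0.3, 0.0]
finger_gap: 0.0855
grip_force: 0.0
clock: 1.6
tcp_pos: [0.4024, -0.2483, 0.2989]
orientation: [0.0, 0.749, 0.663, -0.0]
wrist_force: [0.7, 0.2, 0.3]
finger_gap: 0.0851
grip_force: 0.0
clock: 2.0
tcp_pos: [0.4333, -0.1463, 0.2988]
orientation: [0.0, 0.614, 0.789, 0.0]
wrist_force: [0.5, -0.2, -0.1]
finger_gap: 0.085
grip_force: 0.0
[-5.02066684e-01  7.12497173e-02 -8.15076629e-02  1.41777153e+00
  7.16108167e-04  8.21147219e-01] [ 0.49177722 -0.22552745 -0.06596377]
```

```bash
python3 -m pendant '[{"travel":[0.26,0.12,0],"rot":[0,0,-0.12],"fingers":1},{"travel":[0.52,0.24,0],"rot":[0,0,-0.23],"fingers":1},{"travel":[0.77,0.35,0],"rot":[0,0,-0.35],"fingers":1}]'
python3 -m pendant '[{"travel":[0.22,0.18,0],"rot":[0,0,-0.12],"fingers":1},{"travel":[0.44,0.35,0],"rot":[0,0,-0.23],"fingers":1},{"travel":[0.66,0.53,0],"rot":[0,0,-0.35],"fingers":1}]'
python3 -m pendant '[{"travel":[0.18,0.23,0],"rot":[-0.01,-0.07,-0.12],"fingers":1},{"travel":[0.36,0.46,0],"rot":[-0.03,-0.13,-0.23],"fingers":1},{"travel":[0.55,0.69,0],"rot":[-0.04,-0.2,-0.35],"fingers":1},{"travel":[0.55,0.69,0],"rot":[-0.04,-0.2,-0.35],"fingers":1}]'
python3 -m pendant '[{"travel":[0.11,0.2,-0.02],"rot":[-0.04,-0.1,-0.08],"fingers":1},{"travel":[0.22,0.4,-0.05],"rot":[-0.07,-0.19,-0.16],"fingers":1},{"travel":[0.33,0.6,-0.07],"rot":[-0.1,-0.28,-0.24],"fingers":1},{"travel":[0.43,0.81,-0.09],"rot":[-0.14,-0.38,-0.32],"fingers":1},{"travel":[0.43,0.81,-0.09],"rot":[-0.14,-0.38,-0.32],"fingers":1}]'
python3 -c "
from h import *
s=env.get_state();print(s['joint_pos'],s['wrist_force'])
o=ori(th,35); g=np.array([.4905,.280,.082]); z=o.apply([0,0,1])
plan([(g-.12*z,o),(g-.06*z,o),(g,o)])"
```

```text
clock: 2.3
tcp_pos: [0.4517, -0.0492, 0.2985]
orientation: [0.0, 0.462, 0.887, -0.0]
wrist_force: [0.4, 0.3, -0.1]
finger_gap: 0.0854
grip_force: 0.0
clock: 2.6
tcp_pos: [0.4586, 0.0523, 0.2986]
orientation: [0.0, 0.293, 0.956, -0.0]
wrist_force: [0.4, 0.4, -0.8]
finger_gap: 0.0854
grip_force: 0.0
clock: 3.0
tcp_pos: [0.4485, 0.1606, 0.2988]
orientation: [0.107, 0.11, 0.988, -0.01]
wrist_force: [0.6, -0.4, 0.6]
finger_gap: 0.0852
grip_force: 0.0
clock: 3.5
tcp_pos: [0.4172, 0.2636, 0.2948]
orientation: [0.301, -0.066, 0.951, 0.021]
wrist_force: [-0.5, -0.1, -1.2]
finger_gap: 0.0853
grip_force: 0.0
[ 0.53918489 -0.29645237 -0.59643982  0.69615201 -0.22585815  0.33433674] [-0.5177447  -0.14323336 -1.24644492]
[0.51, 0.06, 0.81] [0.01, 0.0, 0.01] 
[-0.0, 0.0, 0.5] [0.0, 0.0, 0.0] 
[0.0, -0.0, 0.5] [0.0, 0.0, 0.0]
```

```bash
python3 -m pendant '[{"travel":[0.17,0.02,0.27],"rot":[0.01,0,0.01],"fingers":1},{"travel":[0.34,0.04,0.54],"rot":[0.01,0,0.01],"fingers":1},{"travel":[0.51,0.06,0.81],"rot":[0.01,0,0.01],"fingers":1},{"travel":[0.51,0.06,0.81],"rot":[0.01,0,0.01],"fingers":1}]'
python3 -m pendant '[{"travel":[0,0,0.12],"rot":[0,0,0],"fingers":1},{"travel":[0,0,0.25],"rot":[0,0,0],"fingers":1},{"travel":[0,0,0.38],"rot":[0,0,0],"fingers":1},{"travel":[0,0,0.5],"rot":[0,0,0],"fingers":1},{"travel":[0,0,0.5],"rot":[0,0,0],"fingers":1}]'
python3 - <<'E'
from h import *
im,d=env.read_camera('scene'); cv2.imwrite('pics/s1.png',cv2.resize(im[160:360,280:500],None,fx=3,fy=3))
o=ori(th,35); g=np.array([.4905,.280,.082]); plan([(g,o)]); print(env.get_state()['joint_pos'])
E
```

```text
clock: 3.9
tcp_pos: [0.4234, 0.269, 0.1774]
orientation: [0.297, -0.057, 0.953, 0.015]
wrist_force: [-0.8, -0.4, -1.2]
finger_gap: 0.0852
grip_force: 0.0
clock: 4.4
tcp_pos: [0.4625, 0.2758, 0.1356]
orientation: [0.302, -0.056, 0.951, 0.018]
wrist_force: [-1.3, 0.9, 0.1]
finger_gap: 0.0854
grip_force: 0.0
[0.07, 0.01, 0.51] [-0.01, 0.0, -0.01] 
[ 0.51637154 -0.05782565 -0.84002623  0.21055916 -0.22616403  0.33079331]
```

View pics/s1.png

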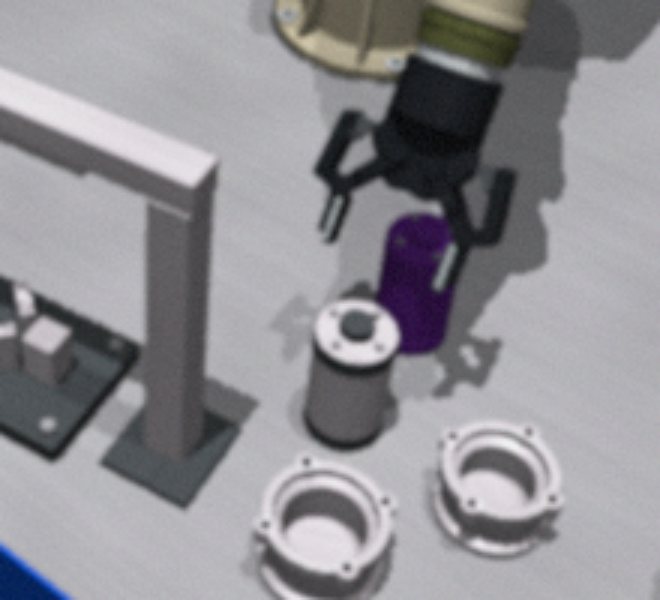

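The open fingers straddle the motor (crop 357,330) and stay clear of the purple one. I'll move in slowly.

```bash
python3 -m pendant '[{"travel":[0.02,0,0.12],"rot":[-0.01,0,-0.01],"fingers":1},{"travel":[0.04,0,0.25],"rot":[-0.01,0,-0.01],"fingers":1},{"travel":[0.06,0.01,0.38],"rot":[-0.01,0,-0.01],"fingers":1},{"travel":[0.07,0.01,0.51],"rot":[-0.01,0,-0.01],"fingers":1},{"travel":[0.07,0.01,0.51],"rot":[-0.01,0,-0.01],"fingers":1}]'
python3 - <<'E'
from h import *
o=ori(th,35); g=np.array([.4905,.280,.082]); plan([(g,o)]); print(env.get_state()['joint_pos'])
E
```

```text
clock: 4.95
tcp_pos: [0.4893, 0.2809, 0.0802]
orientation: [0.302, -0.064, 0.951, 0.021]
wrist_force: [-1.0, 0.4, -0.4]
finger_gap: 0.0853
grip_force: 0.0
[-0.02, -0.01, -0.01] [0.0, 0.0, 0.0] 
[ 0.48545224  0.0817062  -0.8823422   0.02051279 -0.19839361  0.29190786]
```

```bash
python3 -m pendant '[{"travel":[0,0,0],"rot":[0,0,0],"fingers":-1},{"travel":[0,0,0],"rot":[0,0,0],"fingers":-1},{"travel":[0,0,0],"rot":[0,0,0],"fingers":-1},{"travel":[0,0,0],"rot":[0,0,0],"fingers":-1},{"travel":[0,0,0],"rot":[0,0,0],"fingers":-1},{"travel":[0,0,0],"rot":[0,0,0],"fingers":-1}]' 55
python3 - <<'E'
from h import *
o=ori(th,35); s=env.get_state(); p=s['tcp_pos']; m=np.array([.4905,.280,0])
# lift 55 mm, then fixture (-.12,y)
t=p+[0,0,.055]; w=[(t,o)]; off=t-np.r_[m[:2],0.055]
zz=.055
for xy in [(-.12,.27),(-.12,.19),(-.12,.11),(-.12,.03)]: w.append((wor(*xy,zz)+off,o))
zz=.033
for x in (-.06,0): w.append((wor(x,.03,zz)+off,o))
print('tcp-motor',off); plan(w)
E
```

```text
clock: 5.55
tcp_pos: [0.4891, 0.2814, 0.0823]
orientation: [0.304, -0.064, 0.95, 0.022]
wrist_force: [-3.4, -2.6, 5.5]
finger_gap: 0.0606
grip_force: 58.1
tcp-motor [-0.00137259  0.00142757  0.08229328]
[-0.27, 0.0, -0.37] [0.01, 0.01, 0.0] 
[0.15, -0.69, -0.1] [0.0, 0.0, 0.0] 
[-0.0, -0.67, 0.0] [0.0, 0.0, 0.0] 
[-0.0, -0.67, 0.0] [0.0, 0.0, 0.0] 
[-0.0, -0.67, 0.0] [0.0, 0.0, 0.0] 
[-0.3, 0.0, 0.44] [0.0, 0.0, 0.0] 
[-0.41, 0.0, 0.29] [0.0, 0.0, 0.0]
```

```bash
python3 -m pendant '[{"travel":[-0.05,0,-0.08],"rot":[0,0,0],"fingers":-1},{"travel":[-0.1,0,-0.15],"rot":[0,0,0],"fingers":-1},{"travel":[-0.16,0,-0.23],"rot":[0,0,0],"fingers":-1},{"travel":[-0.22,0,-0.3],"rot":[0,0,0],"fingers":-1},{"travel":[-0.27,0,-0.37],"rot":[0,0,0],"fingers":-1},{"travel":[-0.27,0,-0.37],"rot":[0,0,0],"fingers":-1}]'
python3 -m pendant '[{"travel":[0.04,-0.15,-0.03],"rot":[0,0,0],"fingers":-1},{"travel":[0.08,-0.33,-0.05],"rot":[0,0,0],"fingers":-1},{"travel":[0.12,-0.51,-0.08],"rot":[0,0,0],"fingers":-1},{"travel":[0.15,-0.69,-0.1],"rot":[0,0,0],"fingers":-1},{"travel":[0.15,-0.69,-0.1],"rot":[0,0,0],"fingers":-1}]'
python3 - <<'E'
from h import *
im,d=env.read_camera('scene'); cv2.imwrite('pics/s2.png',cv2.resize(im[100:360,200:500],None,fx=2.3,fy=2.3))
print(env.get_state()['joint_pos'])
P=cloud('scene',d); m=max(env.outline_of('scene','motor'),key=lambda o:P[o['mask']&(d>0)][:,0].mean())
q=P[m['mask']&(d>0)]; print(m['xy'],np.percentile(q,[3,50,97],axis=0).round(3))
E
```

```text
clock: 6.15
tcp_pos: [0.4883, 0.2812, 0.1356]
orientation: [0.302, -0.065, 0.951, 0.022]
wrist_force: [-0.4, 0.4, -6.5]
finger_gap: 0.0605
grip_force: 62.8
clock: 6.65
tcp_pos: [0.4759, 0.1935, 0.1315]
orientation: [0.3, -0.063, 0.952, 0.02]
wrist_force: [-1.2, -0.2, -7.7]
finger_gap: 0.0608
grip_force: 63.2
[ 0.28112699 -0.13344973 -0.92046106  0.17734062 -0.08304768  0.12199152]
[372.1, 253.5] [[0.458 0.17  0.055]
 [0.498 0.204 0.134]
 [0.511 0.225 0.17 ]]
```

View pics/s2.png

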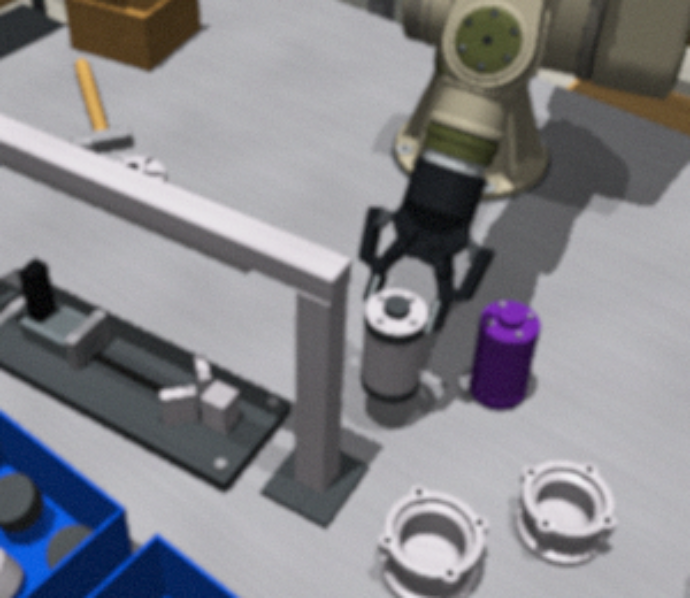

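```bash
python3 -m pendant '[{"travel":[0,-0.2,0],"rot":[0,0,0],"fingers":-1},{"travel":[0,-0.45,0],"rot":[0,0,0],"fingers":-1},{"travel":[0,-0.7,0],"rot":[0,0,0],"fingers":-1},{"travel":[0,-0.95,0],"rot":[0,0,0],"fingers":-1},{"travel":[0,-0.95,0],"rot":[0,0,0],"fingers":-1}]'
python3 -m pendant '[{"travel":[0,-0.2,0],"rot":[0,0,0],"fingers":-1},{"travel":[0,-0.45,0],"rot":[0,0,0],"fingers":-1},{"travel":[0,-0.7,0],"rot":[0,0,0],"fingers":-1},{"travel":[0,-0.95,0],"rot":[0,0,0],"fingers":-1},{"travel":[0,-0.95,0],"rot":[0,0,0],"fingers":-1},{"travel":[0,-0.95,0],"rot":[0,0,0],"fingers":-1}]'
cat > m.py <<'E'
from h import *
from scipy.optimize import least_squares
def motor(n):
    im,d=env.read_camera(n); P=cloud(n,d); s=env.get_state(); p=s['tcp_pos']
    for m in env.outline_of(n,'motor'):
        q=P[m['mask']&(d>0)]
        if np.hypot(*(np.median(q,0)-p)[:2])>.09: continue
        lo,hi=np.percentile(q[:,2],[2,99])
        w=q[(q[:,2]>lo+.01)&(q[:,2]<lo+.07)]
        if n=='scene':
            c=least_squares(lambda a:np.hypot(w[:,0]-a[0],w[:,1]-a[1])-.032,p[:2],loss='soft_l1',f_scale=.003).x
            print(n,'axis',c.round(4),'fix',fix(np.r_[c,0]).round(4),'tcp fix',fix(p).round(4),'z lo/hi',lo.round(3),hi.round(3),'conf',m['conf'])
        b=q[q[:,2]>hi-.007]; print(n,'boss',len(b),b.mean(0).round(4),fix(b.mean(0)).round(4))
    return im
E
python3 -c "
from m import *
motor('scene');motor('top');print(env.get_state()['joint_pos'])"
```

```text
clock: 7.25
tcp_pos: [0.4951, 0.0804, 0.134]
orientation: [0.302, -0.062, 0.951, 0.02]
wrist_force: [-0.2, 0.3, -6.8]
finger_gap: 0.0605
grip_force: 64.2
clock: 7.85
tcp_pos: [0.5099, -0.0296, 0.1334]
orientation: [0.302, -0.064, 0.951, 0.022]
wrist_force: [-0.8, 0.1, -7.9]
finger_gap: 0.0602
grip_force: 64.7
scene axis [ 0.5122 -0.0304] fix [-0.1171  0.0427  0.    ] tcp fix [-0.1196  0.0447  0.133 ] z lo/hi 0.051 0.218 conf 0.75
scene boss 7 [0.6294 0.0671 0.2697] [0.0117 0.1244 0.2697]
top boss 56 [ 0.5097 -0.0278  0.1745] [-0.1193  0.0456  0.1745]
[-0.39341204 -0.14583826 -0.91476264  0.25617956  0.29846869 -0.44632259]
```

```bash
python3 - <<'E'
from h import *
s=env.get_state(); w=s['orientation']; o=R.from_quat([w[1],w[2],w[3],w[0]])
plan([(wor(-.06,.029,.115),o),(wor(-.002,.029,.115),o),(wor(-.002,.029,.104),o)])
E
```

```text
[-0.32, -0.14, 0.41] [0.0, 0.0, 0.0] 
[-0.39, -0.0, 0.28] [0.0, 0.0, 0.0] 
[0.05, -0.0, 0.07] [0.0, 0.0, 0.0]
```

```bash
python3 -m pendant '[{"travel":[-0.08,-0.04,0.1],"rot":[0,0,0],"fingers":-1},{"travel":[-0.16,-0.07,0.2],"rot":[0,0,0],"fingers":-1},{"travel":[-0.24,-0.1,0.3],"rot":[0,0,0],"fingers":-1},{"travel":[-0.32,-0.14,0.41],"rot":[0,0,0],"fingers":-1},{"travel":[-0.32,-0.14,0.41],"rot":[0,0,0],"fingers":-1}]'
python3 -m pendant '[{"travel":[-0.08,0,0.06],"rot":[0,0,0],"fingers":-1},{"travel":[-0.16,0,0.12],"rot":[0,0,0],"fingers":-1},{"travel":[-0.24,0,0.17],"rot":[0,0,0],"fingers":-1},{"travel":[-0.32,0,0.23],"rot":[0,0,0],"fingers":-1},{"travel":[-0.39,0,0.28],"rot":[0,0,0],"fingers":-1},{"travel":[-0.39,0,0.28],"rot":[0,0,0],"fingers":-1},{"travel":[-0.39,0,0.28],"rot":[0,0,0],"fingers":-1}]'
python3 - <<'E'
from m import *
im=motor('scene'); cv2.imwrite('pics/s3.png',cv2.resize(im[150:310,150:370],None,fx=3,fy=3))
s=env.get_state(); w=s['orientation']; o=R.from_quat([w[1],w[2],w[3],w[0]])
print(s['joint_pos'],fix(s['tcp_pos']));plan([(wor(-.002,.029,.104),o)])
E
```

```text
clock: 8.55
tcp_pos: [0.5732, -0.0374, 0.1159]
orientation: [0.303, -0.065, 0.951, 0.022]
wrist_force: [0.9, -0.4, -6.9]
finger_gap: 0.0601
grip_force: 64.7
clock: 9.25
tcp_pos: [0.6282, -0.0301, 0.1149]
orientation: [0.302, -0.064, 0.951, 0.022]
wrist_force: [-0.1, -0.5, -8.0]
finger_gap: 0.0605
grip_force: 64.7
scene axis [ 0.6305 -0.031 ] fix [0.0001 0.0269 0.    ] tcp fix [-0.0025  0.0282  0.1146] z lo/hi 0.037 0.155 conf 0.59
scene boss 94 [ 0.6334 -0.0279  0.1527] [0.0034 0.0296 0.1527]
[-0.29512026  0.11483895 -0.72287931  0.16403883  0.24521295 -0.35793067] [-0.00267703  0.02818477  0.11461824]
[0.05, 0.01, 0.08] [0.0, 0.0, 0.0]
```

View pics/s3.png

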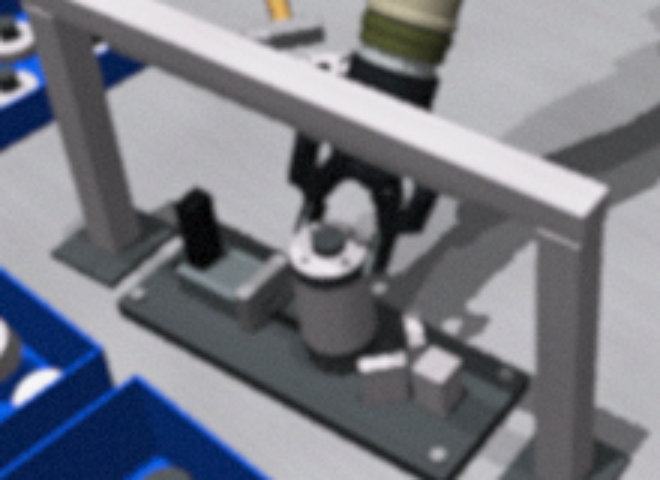

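The motor hangs upright over the bed, between the jaw face and the V. I'll lower it until it makes contact.

```bash
python3 -m pendant '[{"travel":[0.01,0,0.02],"rot":[0,0,0],"fingers":-1},{"travel":[0.03,0,0.04],"rot":[0,0,0],"fingers":-1},{"travel":[0.04,0,0.06],"rot":[0,0,0],"fingers":-1},{"travel":[0.05,0,0.07],"rot":[0,0,0],"fingers":-1},{"travel":[0.05,0,0.07],"rot":[0,0,0],"fingers":-1},{"travel":[0.05,0,0.07],"rot":[0,0,0],"fingers":-1}]'

```

```text
clock: 9.95
tcp_pos: [0.6283, -0.0303, 0.1049]
orientation: [0.302, -0.064, 0.951, 0.022]
wrist_force: [0.2, -1.1, -7.5]
finger_gap: 0.0601
grip_force: 64.8
```

```bash
python3 -m pendant '[{"travel":[0.005,0,0.007],"rot":[0,0,0],"fingers":-1},{"travel":[0.005,0,0.007],"rot":[0,0,0],"fingers":-1},{"travel":[0.005,0,0.007],"rot":[0,0,0],"fingers":-1}]'
```

```text
clock: 10.25
tcp_pos: [0.6284, -0.0302, 0.104]
orientation: [0.302, -0.064, 0.951, 0.022]
wrist_force: [0.6, 0.9, -7.1]
finger_gap: 0.0605
grip_force: 64.8
```

```bash
python3 -m pendant '[{"travel":[0.006,0,0.008],"rot":[0,0,0],"fingers":-1},{"travel":[0.006,0,0.008],"rot":[0,0,0],"fingers":-1},{"travel":[0.006,0,0.008],"rot":[0,0,0],"fingers":-1}]'
```

```text
clock: 10.55
tcp_pos: [0.6283, -0.0303, 0.1027]
orientation: [0.302, -0.064, 0.951, 0.022]
wrist_force: [0.6, 0.3, -7.4]
finger_gap: 0.0602
grip_force: 64.8
```

```bash
python3 -m pendant '[{"travel":[0.005,0,0.007],"rot":[0,0,0],"fingers":-1},{"travel":[0.005,0,0.007],"rot":[0,0,0],"fingers":-1},{"travel":[0.005,0,0.007],"rot":[0,0,0],"fingers":-1}]'
python3 -m pendant '[{"travel":[0.003,0,0.004],"rot":[0,0,0],"fingers":-1},{"travel":[0.003,0,0.004],"rot":[0,0,0],"fingers":-1}]'
```

```text
clock: 10.85
tcp_pos: [0.629, -0.0303, 0.1027]
orientation: [0.303, -0.065, 0.951, 0.022]
wrist_force: [-3.3, 0.3, -1.3]
finger_gap: 0.0602
grip_force: 65.5
clock: 11.05
tcp_pos: [0.6295, -0.0303, 0.1027]
orientation: [0.304, -0.065, 0.95, 0.022]
wrist_force: [-4.9, 0.4, 6.2]
finger_gap: 0.0606
grip_force: 65.9
```

```bash
python3 -m pendant '[{"travel":[0,0,0],"rot":[0,0,0],"fingers":0.5},{"travel":[0,0,0],"rot":[0,0,0],"fingers":0.8},{"travel":[0,0,0],"rot":[0,0,0],"fingers":1},{"travel":[0,0,0],"rot":[0,0,0],"fingers":1},{"travel":[0,0,0],"rot":[0,0,0],"fingers":1}]'
python3 -m pendant '[{"travel":[0,0,-0.15],"rot":[0,0,0],"fingers":1},{"travel":[0,0,-0.4],"rot":[0,0,0],"fingers":1},{"travel":[0,0,-0.7],"rot":[0,0,0],"fingers":1},{"travel":[0,0,-1],"rot":[0,0,0],"fingers":1},{"travel":[0,0,-1],"rot":[0,0,0],"fingers":1}]'
python3 - <<'E'
from h import *
im,d=env.read_camera('scene'); cv2.imwrite('pics/s4.png',cv2.resize(im[150:310,150:370],None,fx=3,fy=3))
from scipy.optimize import least_squares
F=fix(cloud('scene',d)); F[d==0]=9; x,y,z=F[...,0],F[...,1],F[...,2]
for a,b in((.03,.06),(.07,.12)):
    w=F[(z>a)&(z<b)&(abs(x)<.05)&(y>-.02)&(y<.068)]
    print(a,len(w),least_squares(lambda a:np.hypot(w[:,0]-a[0],w[:,1]-a[1])-.032,[0,.03],loss='soft_l1',f_scale=.003).x)
b=F[(z>.125)&(z<.16)&(abs(x)<.05)&(y>-.02)&(y<.068)]; print('top',np.median(b,0),b[:,2].max())
s=env.get_state(); o=ori(th,35)
h=(0,-.123,.106)
plan([(wor(-.069,-.05,.21),o),(wor(-.069,-.123,.21),o),(wor(0,-.123,.106),o)])
print(s['joint_pos'])
E
```

```text
clock: 11.55
tcp_pos: [0.6284, -0.0303, 0.1012]
orientation: [0.302, -0.064, 0.951, 0.022]
wrist_force: [-0.4, -0.8, 0.4]
finger_gap: 0.0853
grip_force: 0.0
clock: 12.05
tcp_pos: [0.5605, -0.0407, 0.2041]
orientation: [0.305, -0.065, 0.95, 0.02]
wrist_force: [0.5, -0.1, 0.2]
finger_gap: 0.0854
grip_force: 0.0
0.03 204 [0.00032906 0.02616656]
0.07 361 [0.00029896 0.02644512]
top [0.00686157 0.03190535 0.13132219] 0.14475032486009504
[-0.04, -0.64, -0.05] [0.0, 0.01, 0.01] 
[0.0, -0.61, -0.0] [0.0, 0.0, 0.0] 
[0.03, -0.0, 1.04] [0.0, 0.0, 0.0] BAD
[-0.37125557 -0.12409524 -0.70791157  0.42822302  0.28550535 -0.42413455]
```

View pics/s4.png

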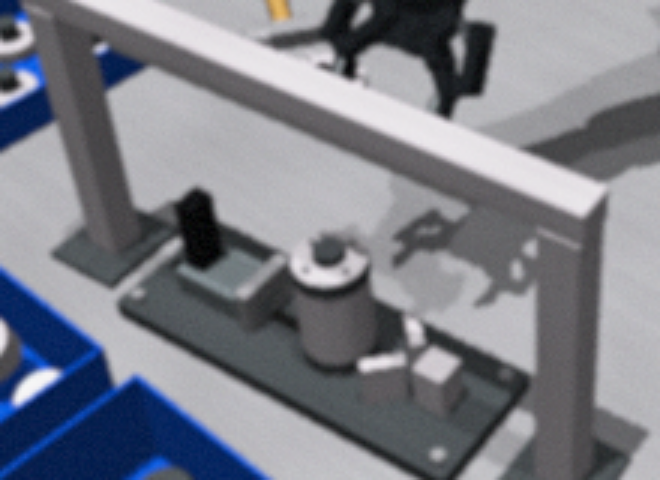

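The motor stands upright and released at fixture (0, 0.026). The handle is next.

```bash
python3 -m pendant '[{"travel":[-0.01,-0.3,-0.02],"rot":[0,0.01,0.01],"fingers":1},{"travel":[-0.02,-0.65,-0.03],"rot":[0,0.01,0.01],"fingers":1},{"travel":[-0.03,-0.95,-0.04],"rot":[0,0.01,0.01],"fingers":1},{"travel":[-0.03,-0.95,-0.04],"rot":[0,0.01,0.01],"fingers":1}]'
python3 - <<'E'
from h import *
s=env.get_state(); o=ori(th,35); h=wor(0,-.123,.102); z=o.apply([0,0,1])
plan([(h-.06*z,o),(h,o)]); print(s['joint_pos'],fix(s['tcp_pos']))
E
```

```text
clock: 12.5
tcp_pos: [0.5767, -0.1573, 0.2042]
orientation: [0.297, -0.058, 0.953, 0.022]
wrist_force: [0.5, -0.0, 0.3]
finger_gap: 0.0853
grip_force: 0.0
[0.01, -0.26, 0.53] [0.0, -0.01, -0.01] 
[-0.0, 0.0, 0.5] [0.0, 0.0, 0.0] 
[-0.59950112 -0.00630839 -0.57260856  0.52934105  0.3903144  -0.62446332] [-0.06942951 -0.09139321  0.20421551]
```

```bash
python3 -m pendant '[{"travel":[0,-0.13,0.1],"rot":[0,-0.01,-0.01],"fingers":1},{"travel":[0,-0.26,0.2],"rot":[0,-0.01,-0.01],"fingers":1},{"travel":[0,-0.26,0.36],"rot":[0,-0.01,-0.01],"fingers":1},{"travel":[0.01,-0.26,0.53],"rot":[0,-0.01,-0.01],"fingers":1},{"travel":[0.01,-0.26,0.53],"rot":[0,-0.01,-0.01],"fingers":1}]'
python3 - <<'E'
from h import *
s=env.get_state(); o=ori(th,35); h=wor(0,-.123,.102)
plan([(h,o)]); print(fix(s['tcp_pos']))
E
```

```text
clock: 13.0
tcp_pos: [0.6128, -0.1768, 0.1471]
orientation: [0.3, -0.064, 0.952, 0.024]
wrist_force: [-0.8, -0.1, 0.1]
finger_gap: 0.0852
grip_force: 0.0
[-0.03, -0.07, 0.48] [0.01, -0.0, 0.0] 
[-0.03614671 -0.11536431  0.14707572]
```

```bash
python3 -m pendant '[{"travel":[-0.01,-0.07,0.12],"rot":[0.01,0,0],"fingers":1},{"travel":[-0.02,-0.07,0.24],"rot":[0.01,0,0],"fingers":1},{"travel":[-0.03,-0.07,0.36],"rot":[0.01,0,0],"fingers":1},{"travel":[-0.03,-0.07,0.48],"rot":[0.01,0,0],"fingers":1},{"travel":[-0.03,-0.07,0.48],"rot":[0.01,0,0],"fingers":1}]'
python3 -m pendant '[{"travel":[0,0,0],"rot":[0,0,0],"fingers":0.3},{"travel":[0,0,0],"rot":[0,0,0],"fingers":-0.1},{"travel":[0,0,0],"rot":[0,0,0],"fingers":-0.3},{"travel":[0,0,0],"rot":[0,0,0],"fingers":-0.5},{"travel":[0,0,0],"rot":[0,0,0],"fingers":-1},{"travel":[0,0,0],"rot":[0,0,0],"fingers":-1},{"travel":[0,0,0],"rot":[0,0,0],"fingers":-1},{"travel":[0,0,0],"rot":[0,0,0],"fingers":-1}]' 40
python3 - <<'E'
from h import *
s=env.get_state(); print(fix(s['tcp_pos']))
E
```

```text
clock: 13.5
tcp_pos: [0.6503, -0.1807, 0.1047]
orientation: [0.301, -0.063, 0.951, 0.018]
wrist_force: [-0.6, 0.2, -0.1]
finger_gap: 0.0852
grip_force: 0.0
clock: 14.3
tcp_pos: [0.6511, -0.1823, 0.1075]
orientation: [0.303, -0.063, 0.951, 0.017]
wrist_force: [-4.8, 0.7, 5.7]
finger_gap: 0.0209
grip_force: 42.0
[ 0.00110687 -0.12577233  0.10747409]
```

```bash
python3 -m pendant '[{"travel":[0,0.03,0],"rot":[0,0,0],"fingers":-1},{"travel":[0,0.07,0],"rot":[0,0,0],"fingers":-1},{"travel":[0,0.11,0],"rot":[0,0,0],"fingers":-1},{"travel":[0,0.15,0],"rot":[0,0,0],"fingers":-1},{"travel":[0,0.19,0],"rot":[0,0,0],"fingers":-1},{"travel":[0,0.22,0],"rot":[0,0,0],"fingers":-1},{"travel":[0,0.25,0],"rot":[0,0,0],"fingers":-1},{"travel":[0,0.25,0],"rot":[0,0,0],"fingers":-1}]'
python3 - <<'E'
from h import *
s=env.get_state(); print(fix(s['tcp_pos']),s['wrist_force'][:2]@EY)
o=ori(th,35);plan([(wor(.001,-.06,s['tcp_pos'][2]),o)])
E
```

```text
clock: 15.1
tcp_pos: [0.6474, -0.1537, 0.1075]
orientation: [0.303, -0.062, 0.951, 0.015]
wrist_force: [-5.9, -2.4, 4.3]
finger_gap: 0.0208
grip_force: 41.9
[ 0.00110691 -0.0969771   0.10745756] -1.6557087414896619
[-0.0, 0.31, -0.0] [-0.01, 0.01, 0.0]
```

```bash
python3 -m pendant '[{"travel":[0,0.03,0],"rot":[0,0,0],"fingers":-1},{"travel":[0,0.06,0],"rot":[0,0,0],"fingers":-1},{"travel":[0,0.09,0],"rot":[0,0,0],"fingers":-1},{"travel":[0,0.11,0],"rot":[0,0,0],"fingers":-1},{"travel":[0,0.13,0],"rot":[0,0,0],"fingers":-1},{"travel":[0,0.15,0],"rot":[0,0,0],"fingers":-1},{"travel":[0,0.17,0],"rot":[0,0,0],"fingers":-1},{"travel":[0,0.19,0],"rot":[0,0,0],"fingers":-1}]'
python3 -m pendant '[{"travel":[0,0.02,0],"rot":[0,0,0],"fingers":-1},{"travel":[0,0.04,0],"rot":[0,0,0],"fingers":-1},{"travel":[0,0.06,0],"rot":[0,0,0],"fingers":-1},{"travel":[0,0.08,0],"rot":[0,0,0],"fingers":-1},{"travel":[0,0.1,0],"rot":[0,0,0],"fingers":-1}]'
python3 - <<'E'
from h import *
im,d=env.read_camera('scene'); cv2.imwrite('pics/s5.png',cv2.resize(im[150:310,150:370],None,fx=3,fy=3))
from scipy.optimize import least_squares
F=fix(cloud('scene',d)); F[d==0]=9; x,y,z=F[...,0],F[...,1],F[...,2]
w=F[(z>.07)&(z<.12)&(abs(x)<.05)&(y>0.01)&(y<.1)]
print(least_squares(lambda a:np.hypot(w[:,0]-a[0],w[:,1]-a[1])-.032,[0,.04],loss='soft_l1',f_scale=.003).x)
s=env.get_state(); print(fix(s['tcp_pos']),s['wrist_force'][:2]@EY)
E
```

```text
clock: 15.9
tcp_pos: [0.6447, -0.1332, 0.1075]
orientation: [0.303, -0.061, 0.951, 0.013]
wrist_force: [-3.6, -9.5, 4.2]
finger_gap: 0.0209
grip_force: 41.8
clock: 16.4
tcp_pos: [0.6432, -0.1214, 0.1075]
orientation: [0.303, -0.061, 0.951, 0.013]
wrist_force: [-4.5, -8.8, 5.2]
finger_gap: 0.0209
grip_force: 41.9
[0.0002384  0.04304857]
[ 0.00114496 -0.06381812  0.10748286] -7.591690426359191
```

View pics/s5.png

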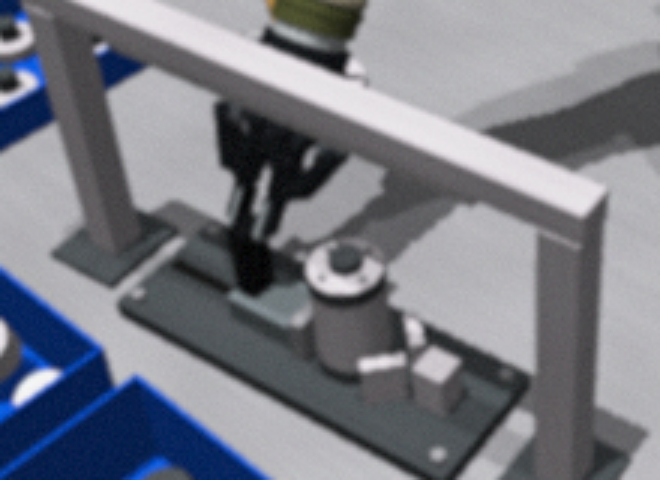

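The jaw is pushing the motor, which stays upright at y 0.043, about 16 mm from home. I'll continue gently.

```bash
python3 -m pendant '[{"travel":[0,0.02,0],"rot":[0,0,0],"fingers":-1},{"travel":[0,0.035,0],"rot":[0,0,0],"fingers":-1},{"travel":[0,0.05,0],"rot":[0,0,0],"fingers":-1},{"travel":[0,0.065,0],"rot":[0,0,0],"fingers":-1},{"travel":[0,0.08,0],"rot":[0,0,0],"fingers":-1},{"travel":[0,0.09,0],"rot":[0,0,0],"fingers":-1},{"travel":[0,0.1,0],"rot":[0,0,0],"fingers":-1}]'
python3 -c "
from h import *
s=env.get_state(); print(fix(s['tcp_pos']),s['wrist_force'][:2]@EY)"
```

```text
clock: 17.15
tcp_pos: [0.6417, -0.1094, 0.1075]
orientation: [0.303, -0.061, 0.951, 0.013]
wrist_force: [-5.5, -8.3, 5.2]
finger_gap: 0.0207
grip_force: 42.0
[ 0.00115882 -0.05232869  0.10748393] -7.541398451290318
```

```bash
python3 -m pendant '[{"travel":[0,0.01,0],"rot":[0,0,0],"fingers":-1},{"travel":[0,0.017,0],"rot":[0,0,0],"fingers":-1}]'
```

```text
clock: 17.35
tcp_pos: [0.6414, -0.1074, 0.1075]
orientation: [0.303, -0.061, 0.951, 0.013]
wrist_force: [-5.6, -8.8, 5.9]
finger_gap: 0.0208
grip_force: 42.0
```

```bash
python3 -m pendant '[{"travel":[0,0.008,0],"rot":[0,0,0],"fingers":-1},{"travel":[0,0.008,0],"rot":[0,0,0],"fingers":-1}]'
python3 -c "
from h import *
s=env.get_state(); print(fix(s['tcp_pos']),s['wrist_force'][:2]@EY)"
```

```text
clock: 17.55
tcp_pos: [0.6413, -0.1063, 0.1075]
orientation: [0.303, -0.061, 0.951, 0.014]
wrist_force: [-6.1, -8.9, 5.8]
finger_gap: 0.0208
grip_force: 42.1
[ 0.00116424 -0.04918724  0.10748684] -8.004792286558597
```

```bash
python3 -m pendant '[{"travel":[0,0.008,0],"rot":[0,0,0],"fingers":-1},{"travel":[0,0.008,0],"rot":[0,0,0],"fingers":-1}]'
```

```text
clock: 17.75
tcp_pos: [0.6411, -0.1054, 0.1075]
orientation: [0.303, -0.061, 0.951, 0.014]
wrist_force: [-6.8, -8.1, 5.0]
finger_gap: 0.0208
grip_force: 42.1
```

```bash
python3 -m pendant '[{"travel":[0,0.008,0],"rot":[0,0,0],"fingers":-1},{"travel":[0,0.008,0],"rot":[0,0,0],"fingers":-1}]'
```

```text
clock: 17.95
tcp_pos: [0.6411, -0.1052, 0.1075]
orientation: [0.303, -0.061, 0.951, 0.013]
wrist_force: [-5.6, -10.9, 4.8]
finger_gap: 0.0207
grip_force: 42.0
```

```bash
python3 -m pendant '[{"travel":[0,0.006,0],"rot":[0,0,0],"fingers":-1},{"travel":[0,0.006,0],"rot":[0,0,0],"fingers":-1}]'
```

```text
clock: 18.15
tcp_pos: [0.6411, -0.1052, 0.1075]
orientation: [0.303, -0.061, 0.951, 0.012]
wrist_force: [-5.7, -13.2, 4.1]
finger_gap: 0.0204
grip_force: 41.9
```

The jaw has stalled and the force is rising, so it feels home. One more small nudge to confirm.

```bash
python3 -m pendant '[{"travel":[0,0.008,0],"rot":[0,0,0],"fingers":-1},{"travel":[0,0.012,0],"rot":[0,0,0],"fingers":-1}]'
python3 - <<'E'
from h import *
im,d=env.read_camera('scene')
from scipy.optimize import least_squares
F=fix(cloud('scene',d)); F[d==0]=9; x,y,z=F[...,0],F[...,1],F[...,2]
w=F[(z>.07)&(z<.12)&(abs(x)<.05)&(y>0.03)&(y<.12)]
print(least_squares(lambda a:np.hypot(w[:,0]-a[0],w[:,1]-a[1])-.032,[0,.06],loss='soft_l1',f_scale=.003).x)
s=env.get_state(); print(fix(s['tcp_pos']),s['wrist_force'][:2]@EY)
E
```

```text
clock: 18.35
tcp_pos: [0.6411, -0.1051, 0.1075]
orientation: [0.303, -0.06, 0.951, 0.011]
wrist_force: [-4.7, -16.7, 2.0]
finger_gap: 0.0207
grip_force: 41.7
[0.00027671 0.05935623]
[ 0.00114552 -0.04795123  0.10751651] -15.331506940951327
```

```bash
python3 -m pendant '[{"travel":[0,-0.015,0],"rot":[0,0,0],"fingers":-1},{"travel":[0,-0.015,0],"rot":[0,0,0],"fingers":-0.4},{"travel":[0,-0.015,0],"rot":[0,0,0],"fingers":-0.2},{"travel":[0,-0.015,0],"rot":[0,0,0],"fingers":0},{"travel":[0,-0.015,0],"rot":[0,0,0],"fingers":0.3},{"travel":[0,-0.015,0],"rot":[0,0,0],"fingers":0.3}]'
python3 -m pendant '[{"travel":[0,0,-0.15],"rot":[0,0,0],"fingers":0.3},{"travel":[0,0,-0.4],"rot":[0,0,0],"fingers":0.3},{"travel":[0,0,-0.7],"rot":[0,0,0],"fingers":0.3},{"travel":[0,0,-1],"rot":[0,0,0],"fingers":0.3},{"travel":[0,0,-1],"rot":[0,0,0],"fingers":0.3},{"travel":[0,0,-1],"rot":[0,0,0],"fingers":0.3}]'
python3 - <<'E'
from h import *
from scipy.optimize import least_squares
for n in('scene','top'):
    im,d=env.read_camera(n)
    if n=='scene': cv2.imwrite('pics/s6.png',cv2.resize(im[150:310,150:370],None,fx=3,fy=3))
    F=fix(cloud(n,d)); F[d==0]=9; x,y,z=F[...,0],F[...,1],F[...,2]
    w=F[(z>.07)&(z<.12)&(abs(x)<.05)&(y>0.03)&(y<.12)]
    if n=='scene':print(least_squares(lambda a:np.hypot(w[:,0]-a[0],w[:,1]-a[1])-.032,[0,.06],loss='soft_l1',f_scale=.003).x)
    b=F[(abs(x)<.03)&(y<0)&(y>-.12)&(z>.08)&(z<.13)]; print(n,'handle',len(b),np.percentile(b,[2,50,98],axis=0).round(4)[:,1])
    b=F[(abs(x)<.03)&(y<0.04)&(y>-.02)&(z>.057)&(z<.07)]; print('face top',len(b),np.percentile(b,[2,50,98],axis=0).round(4)[:,1])
E
```

```text
clock: 19.0
tcp_pos: [0.6403, -0.1002, 0.1058]
orientation: [0.302, -0.063, 0.951, 0.017]
wrist_force: [0.3, 0.7, 0.1]
finger_gap: 0.0553
grip_force: 0.0
clock: 19.6
tcp_pos: [0.572, -0.1093, 0.2051]
orientation: [0.304, -0.063, 0.951, 0.016]
wrist_force: [0.4, 0.4, -0.4]
finger_gap: 0.0555
grip_force: 0.0
[0.000439   0.05942543]
scene handle 215 [-0.057  -0.0401 -0.0359]
face top 49 [0.0154 0.0228 0.0295]
top handle 77 [-0.0588 -0.0465 -0.0376]
face top 50 [0.0126 0.02   0.0264]
```

View pics/s6.png

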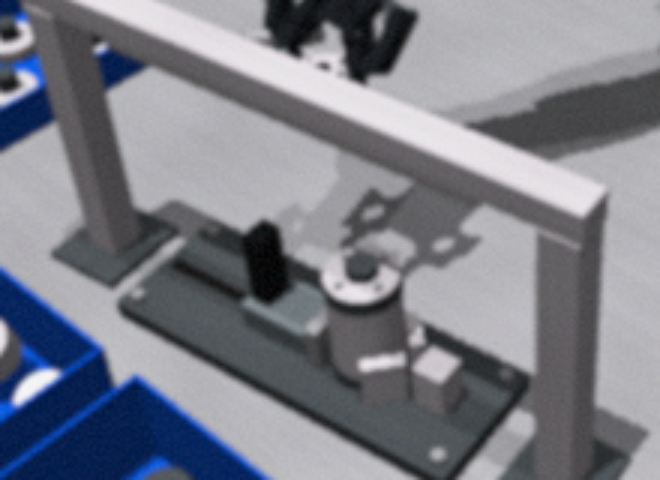

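The motor is seated in the V, the jaw is snug against it, and the gripper is clear.

```bash
python3 -c "
from workcell import env
print(env.hand_in())"
```

```text
the job is handed in; nothing more can be done
None
```

The motor stands upright in the V, about 1 mm from its seat by camera, with the jaw closed gently against it and everything released; I handed the job in at about 20 s, and the hand-in call returned no verdict.

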